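# Shut the tagged air line in the valve box

## Robot

A 6-joint arm with a two-finger parallel gripper is mounted at the origin on the work surface. World frame = base frame: x ahead of the robot, y to its left, z up, the work surface at z = 0. Lengths are in m, angles in degrees, forces in N, time in s.
With the tool pointing down it reaches from about 0.375 to 0.9 m from the base axis. Payload 3.1 kg.
Tool frame: the origin (TCP) lies between the finger pads; the fingertips stand 11 mm ahead of it and the grasp point (between the pads) lies 8 mm behind it; z points along the fingers, y is the direction in which the jaws open and shut (so a half turn about z gives the same grasp; the last joint's range is limited). The gripper opens to 87 mm and grips with 3 to 60 N. Pads are 19 mm wide; open, the fingers measure 117 mm over their backs; the gripper's body (75 mm by 190 mm) begins 51 mm behind the grasp point.
Start: joints at [-80.701, 30.224, 82.088, -0, 67.689, -10.227], TCP at [0.209, -0.589, 0.202] pointing down, gripper open.
Joint ranges: [-176.69, 176.69], [-43.24, 126.21], [12.49, 139.97], [-82, 262], [0, 151.66], [-163.58, 163.58]. Speed limits (degrees/s): [159.86, 159.86, 180, 180, 180, 180].

## Interface

Orientations are given as a 3x3 rotation matrix whose columns are the frame's x, y, z axes.
In Python, from rig import bot, vision gives the robot as it stands. The module is installed in compiled form; this text tells all that it offers.
- The arm moves only by the tool jog_arm, never from a script. Its argument "rows" is a list of rows, each an object with "dp": the shift along the tool's x, y, z in mm, a list of three; "turn": the turn, a rotation vector about the tool's x, y, z in degrees, a list of three; "grip": the opening, from 0 (shut) to 1 (fully open). A call has 1 to 10 rows; each row is the pose to reach, as a shift and turn from the pose commanded when the call began, along the tool's axes at that moment; what a row does not reach only later rows make up. A row lasts 1/10 s, in which the tool goes at most 50 mm and 8.59 degrees, less where a joint would pass 70% of its speed; a pose out of reach is approached as far as the arm can. A call with a gripper value outside its range is refused whole. The fingers move at their own pace and stop on an object; the grip force is fixed at half the most. Time passes only in rows, so rows that repeat a pose let the fingers close. It gives the time, the measured TCP pose, the force and the opening at its end, in the units of the state.
- bot.read_state(): the state, without advancing time (a new reading comes with each control period).
- vision.capture(name): name is "side" or "top" or "wrist"; returns (picture, depth): 420x560x3 uint8, red, green, blue; 420x560 float32, m along the optical axis (not along the pixel's ray), 0 where there is no reading.
- vision.camera_info(name): a dict with "vertical_fov" (degrees; the focal length in pixels is half the picture's height over the tangent of half this angle, whatever the lens; pixels are square), "cx", "cy" (the principal point, pixels), "position" and "rotation" of the camera in the world. Camera axes: x right, y down, z forward; pixel columns grow to the right and rows downward; lengths in m; the calibration is good to about 2 mm. A picture is of the moment at which its call begins: read the wrist's pose just before it. camera_info takes no time and is no camera call; for the wrist camera it gives the pose at the moment of the call.
- bot.hand_in(): hands the job in, once; it reports no verdict.
The state is a dict: "time_s": time; "joint_positions": joint angles; "qvel": joint speeds; "tau": joint torques, N m; "position": TCP position; "tcp_rot": TCP orientation; "force": force on the tool from outside, world axes, zero at the start; "moment": the same for the moment, N m; "opening": opening from 0.0 (shut) to 1.0 (fully open).
Only numpy, scipy, OpenCV 4.12 (cv2) and the standard library are available. Lean on these libraries where they do the work, as an engineer would, in place of code of your own. Each camera call takes 0.05 s, during which the arm holds its last target.

## Task

Shut off the compressed air to the tagged outlet: push the flat cover of the grey valve box straight back along its guides, away from the outlet couplings, until it stops over the fixed deck, then push the lever that carries the round metal tag a quarter turn clockwise to its stop, crosswise to its pipe. It is all done by pushing with the fingertips: the cover is slid, not lifted off or tipped up, and stays back. Leave the other two levers as they are and the things on the bench where they lie.

Things in the scene. Friction and masses are not known exactly. Their poses are not given: they have to be found in the camera images.
- box: Grey steel compressed-air valve box fixed to the bench, 322 mm (its x) by 346 mm (its y); walls 4 mm thick, 110 mm high. Origin: centre of its footprint at bench level; z up. Its -x wall, roughly facing the robot, carries three outlet couplings sticking out 34 mm; a regulator 127 mm high stands against its -y wall.
- box_bay (a point): Centre of the box's open bay, at ledge height, 100 mm above the bench: box x from -145 to -8 mm, y from -155 to 155 mm. The valves stand in it, under the cover at first.
- box_deck (a point): Centre of the box's fixed deck (box x from -8 to 157 mm), level with the ledges round the bay, 100 mm above the bench. The walls rise 10 mm above deck and ledges and guide and stop the cover.
- cover: Loose flat aluminium cover, 155 mm (its x) by 334 mm (its y), 3 mm thick, about 0.45 kg, lying on the ledges with 2 mm play to each side wall. Origin: centre of its underside; axes as the box's. It slides along the box's x: shut over the bay its origin is at box x = -79 mm, at the far stop over the deck at +79 mm. It starts shut or up to 20 mm ajar.
- cover_pull (a point): Middle of the -x face of the cover's finger pull: an upright steel strip (90 mm along y, 3 mm thick) standing 25 mm above the cover's top. The point is 13.5 mm above the cover's top and 26.5 mm towards -x from the cover's origin; 50 mm of bare cover lies between it and the -x wall. Push this face towards the box's +x.
- lever_tagged (a joint): Angle of the lever with the round tag, rad: 0 = fully open (along its pipe, pointing to the box's -x), 1.571 = shut (across the pipe, pointing to the box's +y); grows as the lever turns clockwise seen from above. Hard stops at both ends; starts between 0 and 0.3, stays where it is left, needs about 0.25 N m (6 N at the sleeve) to turn.
- tagged_stem (a point): On the vertical turning axis of the tagged valve, 82 mm above the bench. A flat round metal tag, 36 mm across, top at 89 mm, sits on this lever over the stem; the other two have none. The three valves stand at box x = -60 mm and y = -105, -15 and 75 mm; which is the tagged one varies. Valve bodies and pipes reach up to 62 mm, stem gland to 70 mm.
- tagged_grip (a point): Middle of the black sleeve of the tagged lever, 45 mm from the stem, 82 mm above the bench. The sleeve is 46 mm long (22 to 68 mm from the stem), 15 mm wide, 12 mm high. Its frame turns with the lever: -x points from stem to tip.
- plain1_grip (a point): Middle of the sleeve of one untagged lever, of the same size and swing, starting 0 to 0.3 rad from open; to be left alone.
- plain2_grip (a point): Middle of the sleeve of the other untagged lever, likewise; to be left alone.
- oil_can: Pump oil can, dark steel, body 72 mm across, thin spout to 150 mm high; loose, to be left alone. Origin: its underside's centre.
- spray_can: Spray tin, 58 mm across, 170 mm tall; loose, to be left alone. Origin: its underside's centre.
- jar: Glass jar with a steel lid, 68 mm across, 85 mm tall; loose, to be left alone. Origin: its underside's centre.
- log_round: Short round of log standing on end, 116 mm across, 75 mm tall; loose, to be left alone. Origin: its underside's centre.
- blow_gun: Air blow gun lying flat beside the box on the side of the regulator (box -y), about 190 x 120 mm, 24 mm thick; loose, to be left alone. Origin: bench level under its barrel, near the handle.
- spanner: Steel spanner lying flat beside the box on its +y side, 180 mm long; loose, to be left alone. Origin: its underside's centre.
- wedge: Orange plastic felling wedge lying flat, 140 x 50 mm, 26 mm thick; loose, to be left alone. Origin: its underside's centre.

How it is judged (in metres and radians):
On the way, in this order (a step that is already met when the one before it is completed fails the run):
1. the cover is slid back over the deck, to within 15 mm of its far stop (x of cover in the frame of box above 0.064 m and z of cover in the frame of box below 0.108 m and angle between cover's own z axis and vertical below 0.05 rad), for 0.2 s.
2. the tagged lever is turned to within 0.1 rad of its shut stop (value of joint lever_tagged above 1.47 rad), for 0.2 s.
At the end, for the whole second after the job is handed in: The tagged lever is within 0.1 rad of its shut stop, the cover lies flat on its guides within 15 mm of its far stop and at rest, the two untagged levers are within 15 mm of where their sleeves stood, and no bench thing has moved more than 30 mm (all of step 1 and value of joint lever_tagged above 1.47 rad and linear speed of cover below 0.01 m/s and distance of each of plain1_grip, plain2_grip from where it was at the start of the episode below 0.015 m and distance of each of oil_can, spray_can, jar, log_round, blow_gun, spanner, wedge from where it was at the start of the episode below 0.03 m); the robot touches nothing.
It fails at once if the cover is lifted more than 12 mm off its guides or tipped more than 0.12 rad (z of cover in the frame of box above 0.112 m or angle between cover's own z axis and vertical above 0.12 rad).
It fails at once if an untagged lever is pushed more than 15 mm (distance of any of plain1_grip, plain2_grip from where it was at the start of the episode above 0.015 m).
It fails at once if a bystander is moved more than 30 mm, lifted or knocked over (distance of any of oil_can, spray_can, jar, log_round, blow_gun, spanner, wedge from where it was at the start of the episode above 0.03 m or angle between any of oil_can, spray_can, jar, log_round, blow_gun, spanner, wedge's own z axis and vertical above 0.4 rad).
It also fails if it takes over 51 s, if anything falls off the work surface, if the arm or the gripper's body presses on something with over 40 N, if the wrist force passes 120 N, or if a joint passes its speed limit or range.

## Working session

There is one attempt and no reset: what is moved stays moved. The work goes in short steps, Python scripts to look and compute and a tool call to move; the robot and the scene stay as the last step left them, time stands still between calls to the robot, and variables do not carry over. Pictures are saved under pics/ and viewed, and the job is handed in when it is done.

Besides the shell and the picture viewer there is one more tool, called by a JSON object that holds its "api" and its "payload". jog_arm: Moves the arm, as the interface text tells. Its arguments: {"type":"object","properties":{"rows":{"type":"array"}},"required":["rows"]}

```bash
mkdir -p pics
cat > h.py <<'E'
import numpy as np, cv2
from rig import bot, vision
def snap(n,f):
    im,d=vision.capture(n); ci=vision.camera_info(n)
    cv2.imwrite(f'pics/{f}.png',im[:,:,::-1]); np.savez(f'pics/{f}.npz',im=im,d=d,pos=ci['position'],R=ci['rotation'],fov=ci['vertical_fov'],cx=ci['cx'],cy=ci['cy'])
def load(f): return np.load(f'pics/{f}.npz')
def pts(k):
    d=k['d'];h,w=d.shape;F=h/2/np.tan(np.radians(k['fov'])/2)
    v,u=np.mgrid[:h,:w]
    c=np.stack([(u-k['cx'])/F*d,(v-k['cy'])/F*d,d],-1)
    P=c@np.array(k['R']).T+k['pos']; P[d==0]=np.nan; return P
def ray(k,u,v,z):
    F=k['d'].shape[0]/2/np.tan(np.radians(k['fov'])/2)
    r=np.array(k['R'])@[(u-k['cx'])/F,(v-k['cy'])/F,1]; return k['pos']+r*(z-k['pos'][2])/r[2]
E
python3 - <<'E'
from h import *
for n in ['side','top','wrist']:
    snap(n,n+'0'); k=load(n+'0'); print(n,k['pos'],k['R'].round(3).tolist(),k['fov'],k['cx'],k['cy'],(k['d']==0).mean())
s=bot.read_state(); print(s)
E
```

```text
side [0.1218604  0.84337393 0.97225054] [[-0.908, -0.276, 0.315], [-0.419, 0.618, -0.665], [-0.011, -0.736, -0.677]] 47.517790231054036 280.1704251101016 205.26566173218805 0.004124149659863945
top [ 0.45093672 -0.01694045  1.49972572] [[0.027, -0.998, 0.059], [-1.0, -0.027, 0.0], [0.002, -0.059, -0.998]] 45.80856065995074 279.852182565182 206.74523049153908 0.0040178571428571425
wrist [ 0.27371414 -0.56704929  0.38262867] [[0.334, -0.912, -0.238], [-0.942, -0.324, -0.084], [-0.001, 0.253, -0.968]] 58.52322509992506 277.5461692851584 205.28428933545317 0.003796768707482993
{'time_s': 0.15, 'joint_positions': array([-8.07006543e+01,  3.02668816e+01,  8.21387279e+01,  9.61967624e-04,
        6.76907667e+01, -1.02294243e+01]), 'qvel': array([ 0.03601873, -0.11746823, -0.21597032, -0.00803479, -0.13734127,
        0.02643655]), 'tau': array([ 1.38855197e-03, -4.40429413e+01, -1.76843941e+01,  6.33323472e-02,
        5.52174530e-02, -9.59527438e-05]), 'position': array([ 0.20883835, -0.58844696,  0.20129927]), 'tcp_rot': array([[ 9.42475932e-01,  3.34273916e-01, -2.56483030e-04],
       [ 3.34273867e-01, -9.42474518e-01,  1.66248381e-03],
       [ 3.13996254e-04, -1.65258655e-03, -9.99998585e-01]]), 'force': array([-0.23417532, -0.30042983,  0.07315928]), 'moment': array([0.00798972, 0.04076577, 0.0524009 ]), 'opening': 0.9966911431936947}
```

View pics/top0.png

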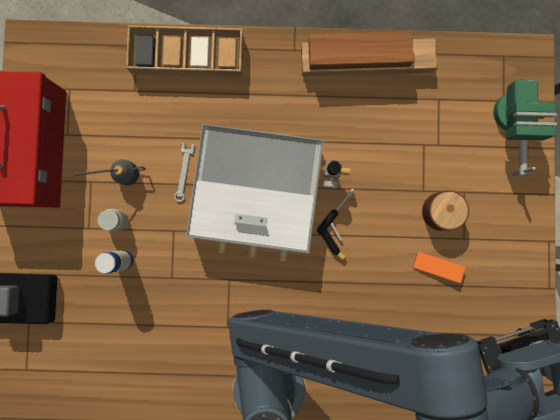

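View pics/side0.png

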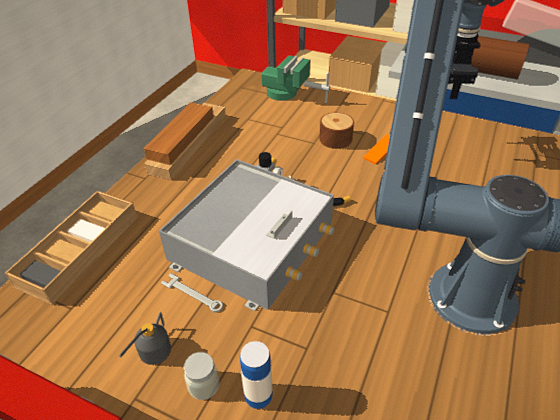

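The top view shows the box centred near (255,188), with the finger pull at (251,219) and the couplings on the lower edge. Next I'll measure the box and pull.

Run:
```python
from h import *
k=load('top0'); P=pts(k); z=P[...,2]
v,u=np.mgrid[:420,:560]; roi=(u>175)&(u<335)&(v>110)&(v<265)
print('plane z bench', np.nanmedian(z[270:300,180:220]))
m=(roi&(z>.085)&(z<.118)).astype(np.uint8)
m=cv2.morphologyEx(m,cv2.MORPH_OPEN,np.ones((5,5)))
c=max(cv2.findContours(m,0,1)[0],key=cv2.contourArea)
r=cv2.minAreaRect(c); print(r, cv2.boxPoints(r))
W=np.array([ray(k,*p,.110)[:2] for p in c[:,0].astype(float)],np.float32)*1000
r=cv2.minAreaRect(W);print(r); print(cv2.boxPoints(r))
m2=roi&(z>.116)&(z<.14)
n,l,st,ce=cv2.connectedComponentsWithStats(m2.astype(np.uint8))
for i in range(1,n):
    if st[i,4]>8: print(st[i],ce[i],np.nanmedian(P[l==i],0), cv2.minAreaRect((P[l==i][:,:2]*1000).astype(np.float32)))
for p in [(230,160),(215,220),(285,225)]: print(P[p[1],p[0]])
im=cv2.imread('pics/top0.png')[110:265,170:345]; cv2.imwrite('pics/top0z.png',cv2.resize(im,None,fx=3.8,fy=3.8,interpolation=cv2.INTER_CUBIC))
```

```text
plane z bench 0.00022342884612736036
((254.15504455566406, 187.58734130859375), (123.90347290039062, 114.25552368164062), 7.594643592834473) [[185.19653  236.0262  ]
 [200.29697  122.772934]
 [323.11356  139.14848 ]
 [308.01312  252.40175 ]]
((585.9513549804688, 56.12800598144531), (346.3099670410156, 321.89776611328125), 83.92240905761719)
[[ 407.57428  -99.01325]
 [ 727.6628  -133.09424]
 [ 764.3284   211.26926]
 [ 444.23993  245.35025]]
[327 160   8  14  87] [331.08045977 166.91954023] [ 0.6465445  -0.15625392  0.12658047] ((648.5753784179688, -154.89149475097656), (37.28124237060547, 19.882957458496094), 0.9738959074020386)
[233 221  33   5  40] [248.85 223.15] [0.48464877 0.06593196 0.12782586] ((484.33251953125, 67.15745544433594), (89.24056243896484, 3.065911293029785), 83.89397430419922)
[0.66363447 0.12892332 0.09269822]
[0.49112408 0.16414057 0.10449973]
[ 0.48245758 -0.03264364  0.10547893]
```

View pics/top0z.png

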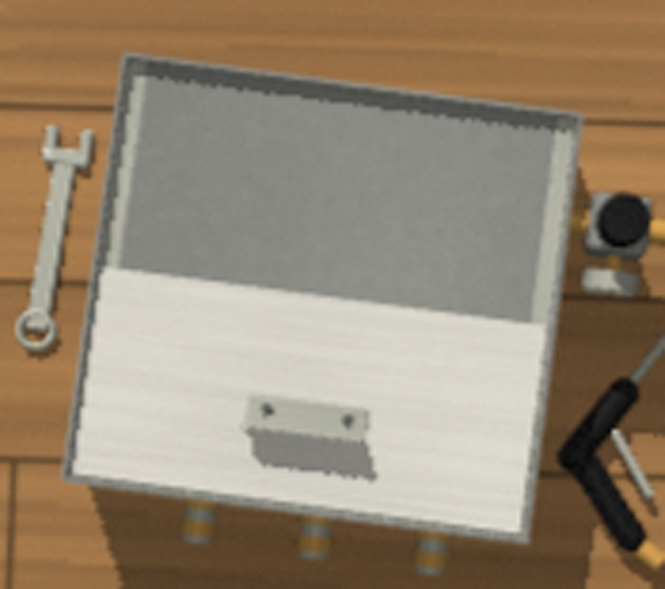

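```bash
cat >> h.py <<'E'
C=np.array([.5860,.0561]); A=np.radians(-6.08)
from scipy.spatial.transform import Rotation as Ro
def w(bx,by,z): 
    c,s=np.cos(A),np.sin(A); return np.array([C[0]+c*bx-s*by,C[1]+s*bx+c*by,z])
def b(p):
    c,s=np.cos(A),np.sin(A); d=np.array(p[:2])-C; return np.array([c*d[0]+s*d[1],-s*d[0]+c*d[1]])
def togo(bx,by,z,yawrel=0):
    s=bot.read_state(); R=s['tcp_rot']; a=A+np.radians(yawrel)
    T=np.array([[np.cos(a),np.sin(a),0],[np.sin(a),-np.cos(a),0],[0,0,-1]])
    print('t',s['time_s'],'tcp box',b(s['position'])*1000,s['position'][2]*1000,'F',s['force'].round(1),'open',s['opening'],'J',s['joint_positions'].round(0))
    print('dp',(R.T@(w(bx,by,z)-s['position'])*1000).round(1),'turn',Ro.from_matrix(R.T@T).as_rotvec(degrees=True).round(2), 'yaw',np.degrees(np.arctan2(R[1,0],R[0,0])).round(2))
E
python3 -c "
from h import *
togo(-.1255,0,.2)"
```

```text
t 0.15 tcp box [-306.7716374  -680.86919138] 201.29927251020922 F [-0.2 -0.3  0.1] open 0.9966911431936947 J [-81.  30.  82.   0.  68. -10.]
dp [ 457.7 -535.6    2.3] turn [-0.1   0.   25.61] yaw 19.53
```

{"api": "jog_arm", "payload": {"rows": [{"dp":[14,-17,0],"turn":[0,0,1],"grip":0.5},{"dp":[43,-50,0],"turn":[0,0,4],"grip":0.5},{"dp":[72,-84,0],"turn":[0,0,7],"grip":0.5},{"dp":[100,-118,0],"turn":[0,0,10],"grip":0.5},{"dp":[130,-152,0],"turn":[0,0,13],"grip":0.5},{"dp":[160,-187,0],"turn":[0,0,16],"grip":0.5},{"dp":[190,-222,0],"turn":[0,0,19],"grip":0.5},{"dp":[220,-257,0],"turn":[0,0,22],"grip":0.5},{"dp":[250,-292,0],"turn":[0,0,24],"grip":0.5},{"dp":[280,-328,0],"turn":[0,0,25.6],"grip":0.5}]}}

```text
time_s: 1.15
position: [0.3636, -0.1847, 0.2021]
tcp_rot: [[0.994, -0.108, 0.0], [-0.108, -0.994, -0.0], [0.0, 0.0, -1.0]]
force: [0.7, -0.7, 0.3]
opening: 0.497
```

```bash
python3 -c "
from h import *
togo(-.1255,0,.2)"
```

```text
t 1.15 tcp box [-195.69326425 -262.98193388] 202.11695249682896 F [ 0.7 -0.7  0.3] open 0.49742189396734454 J [-43.  13. 112.   0.  55.  53.]
dp [  69.7 -263.1    2.1] turn [ 0.01 -0.03 -0.11] yaw -6.19
```

{"api": "jog_arm", "payload": {"rows": [{"dp":[10,-40,0],"turn":[0,0,0],"grip":0.5},{"dp":[20,-80,0],"turn":[0,0,0],"grip":0.5},{"dp":[31,-120,0],"turn":[0,0,0],"grip":0.5},{"dp":[42,-160,0],"turn":[0,0,0],"grip":0.5},{"dp":[53,-200,0],"turn":[0,0,0],"grip":0.5},{"dp":[64,-240,0],"turn":[0,0,0],"grip":0.5},{"dp":[70,-263,0],"turn":[0,0,0],"grip":0.5},{"dp":[70,-263,0],"turn":[0,0,0],"grip":0.5}]}}

```text
time_s: 1.95
position: [0.4614, 0.0703, 0.202]
tcp_rot: [[0.995, -0.101, 0.001], [-0.101, -0.995, 0.001], [0.001, -0.001, -1.0]]
force: [0.3, -0.6, -1.2]
opening: 0.502
```

```bash
python3 -c "
from h import *
snap('wrist','wr1');snap('side','sd1')
togo(-.1255,0,.119)"
```

```text
t 2.05 tcp box [-126.36935707   -1.51943827] 201.80039535344702 F [ 0.1 -0.2  0.5] open 0.5014922923240489 J [ -5.  18. 104.  -0.  58.  91.]
dp [ 0.9 -1.6 82.8] turn [0.03 0.05 0.1 ] yaw -5.98
```

View pics/wr1.png

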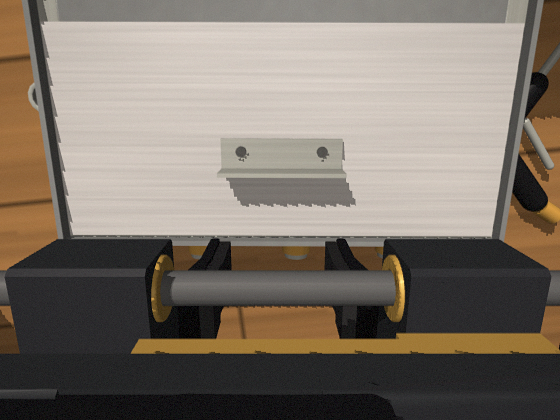

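View pics/sd1.png

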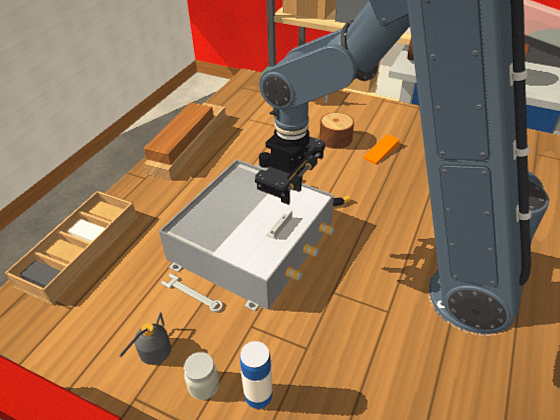

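The wrist view shows the pull at (282,155) centred between the fingers at (215,280) and (345,280), which is correct. I'll check the pull's position with wrist depth, then go down.

```bash
python3 -c "
from h import *
P=pts(load('wr1'))[130:200,200:370].reshape(-1,3); q=P[(P[:,2]>.112)&(P[:,2]<.135)]; Q=np.array([b(p) for p in q]); print(len(q),np.percentile(Q,[1,50,99],0),q[:,2].max())
k=load('wr1')
for u,v in [(219,176),(345,176)]: print(b(ray(k,u,v,.128)))
"
```

```text
1004 [[-0.10402328 -0.04815431]
 [-0.10158317 -0.003106  ]
 [-0.10092247  0.03987127]] 0.12849954147630843
[-0.10300753  0.03828845]
[-0.10271808 -0.04858812]
```

{"api": "jog_arm", "payload": {"rows": [{"dp":[1,0,20],"turn":[0,0,0],"grip":0.5},{"dp":[1,0,50],"turn":[0,0,0],"grip":0.5},{"dp":[1,0,75],"turn":[0,0,0],"grip":0.5},{"dp":[1,0,83],"turn":[0,0,0],"grip":0.5},{"dp":[1,0,83],"turn":[0,0,0],"grip":0.5}]}}

```text
time_s: 2.55
position: [0.4605, 0.0667, 0.1182]
tcp_rot: [[0.994, -0.108, -0.003], [-0.108, -0.994, 0.0], [-0.003, 0.0, -1.0]]
force: [-0.1, 0.8, -0.1]
opening: 0.498
```

```bash
python3 -c "
from h import *
snap('wrist','wr2')
togo(.043,0,.119)"
```

```text
t 2.6 tcp box [-124.89977319   -2.48052507] 119.13987690754946 F [ 0.3  0.2 -0.3] open 0.49970731101188637 J [ -6.  26. 109.  -0.  45.  91.]
dp [167.9  -2.7   0. ] turn [ 0.01  0.04 -0.07] yaw -6.15
```

View pics/wr2.png

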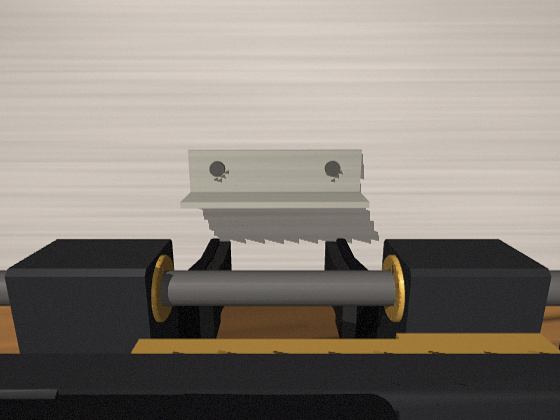

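The fingers are behind the pull's -x face, with about 12 mm to go. Pushing now.

{"api": "jog_arm", "payload": {"rows": [{"dp":[6,0,0],"turn":[0,0,0],"grip":0.5},{"dp":[10,0,0],"turn":[0,0,0],"grip":0.5},{"dp":[14,0,0],"turn":[0,0,0],"grip":0.5},{"dp":[20,0,0],"turn":[0,0,0],"grip":0.5},{"dp":[30,0,0],"turn":[0,0,0],"grip":0.5},{"dp":[42,0,0],"turn":[0,0,0],"grip":0.5},{"dp":[54,0,0],"turn":[0,0,0],"grip":0.5},{"dp":[66,0,0],"turn":[0,0,0],"grip":0.5},{"dp":[78,0,0],"turn":[0,0,0],"grip":0.5},{"dp":[88,0,0],"turn":[0,0,0],"grip":0.5}]}}

```text
time_s: 3.6
position: [0.5505, 0.0582, 0.119]
tcp_rot: [[0.994, -0.106, 0.0], [-0.106, -0.994, -0.0], [0.0, 0.0, -1.0]]
force: [-0.4, 0.3, -0.5]
opening: 0.503
```

```bash
python3 -c "
from h import *
snap('wrist','wr3')
togo(.043,-.003,.119)"
```

```text
t 3.65 tcp box [-33.36352856  -1.81603755] 119.18076284106655 F [ 1.9 -0.1  0.8] open 0.4985844798534339 J [-6. 31. 97. -0. 52. 91.]
dp [76.4  1.2  0.5] turn [-0.   -0.2  -0.02] yaw -6.1
```

View pics/wr3.png

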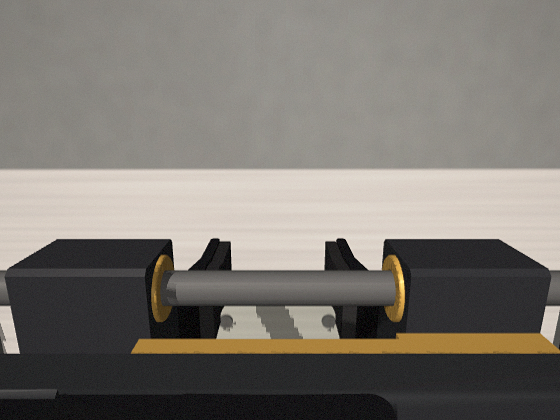

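The pull's screws are now at (225,322) and (328,322), below the fingers, and there was no force. It looks as if the fingers passed it. I'll look from the side.

```bash
python3 -c "
from h import *
snap('side','sd3');snap('top','tp3')
k=load('wr3');P=pts(k)
for u,v in [(280,180),(280,168),(280,230),(280,150),(225,322),(328,322),(280,322),(222,260),(345,260)]: print(u,v,P[v,u],b(P[v,u]))
a=cv2.imread('pics/sd3.png')[90:310,150:350]; c=cv2.imread('pics/tp3.png')[90:270,160:360]
cv2.imwrite('pics/z3.png',np.hstack([cv2.resize(a,(400,440)),cv2.resize(c,(400,440))]))
"
```

```text
280 180 [0.58330026 0.05171128 0.10164723] [-0.00221972 -0.00464998]
280 168 [0.58940292 0.0510529  0.09920861] [ 0.00391835 -0.00465829]
280 230 [nan nan nan] [nan nan]
280 150 [0.59897107 0.05004244 0.0985279 ] [ 0.0135397  -0.00464963]
225 322 [0.50436189 0.09217529 0.10671108] [-0.08499988  0.0272255 ]
328 322 [0.49724918 0.03256724 0.10554021] [-0.08575907 -0.03280061]
280 322 [0.49987118 0.0605036  0.10494454] [-0.08611076 -0.00474367]
222 260 [0.56408975 0.07764076 0.15990936] [-0.02406854  0.01909893]
345 260 [0.55967068 0.02863116 0.16186713] [-0.0232718  -0.03010305]
```

View pics/z3.png

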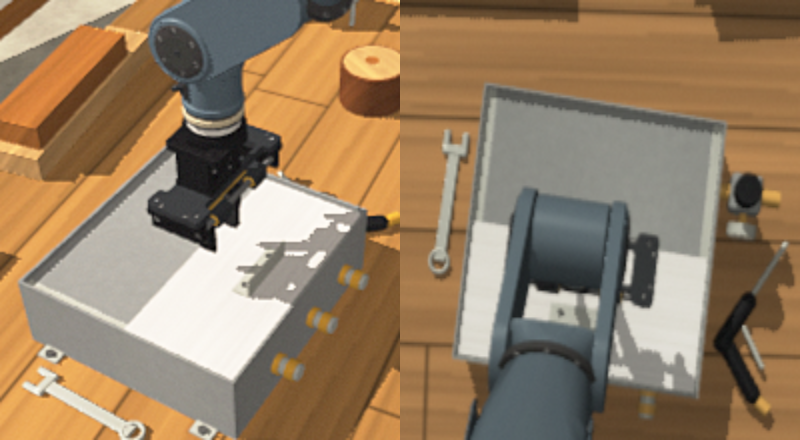

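The cover did not move. The fingertips passed above or beside the pull, so I'll measure where they really are.

```bash
python3 -c "
from h import *
k=load('sd3');P=pts(k);im=k['im'];z=P[...,2]
m=(im.max(-1)<70)&(np.arange(560)[None,:]>220)&(np.arange(560)[None,:]<300)&(np.arange(420)[:,None]>150)&(np.arange(420)[:,None]<240)
for v in range(196,222,2):
  print(v,[(u,round(float(z[v,u]),3),(b(P[v,u])*1000).round().tolist()) for u in range(248,268,4)])
a=im[150:240,210:310,::-1];cv2.imwrite('pics/z4.png',cv2.resize(a,(800,600*9//8*8//9),interpolation=cv2.INTER_CUBIC))
print(bot.read_state()['position'])
"
```

```text
196 [(248, 0.251, [-56.0, 75.0]), (252, 0.254, [-66.0, 73.0]), (256, 0.236, [-62.0, 52.0]), (260, 0.236, [-70.0, 47.0]), (264, 0.225, [-71.0, 32.0])]
198 [(248, 0.252, [-61.0, 81.0]), (252, 0.252, [-68.0, 77.0]), (256, 0.229, [-62.0, 52.0]), (260, 0.234, [-72.0, 51.0]), (264, 0.217, [-70.0, 31.0])]
200 [(248, 0.256, [-67.0, 91.0]), (252, 0.25, [-71.0, 81.0]), (256, 0.227, [-64.0, 55.0]), (260, 0.228, [-73.0, 52.0]), (264, 0.149, [-32.0, -26.0])]
202 [(248, 0.252, [-68.0, 93.0]), (252, 0.246, [-72.0, 83.0]), (256, 0.223, [-65.0, 58.0]), (260, 0.218, [-70.0, 48.0]), (264, 0.144, [-33.0, -24.0])]
204 [(248, 0.243, [-66.0, 90.0]), (252, 0.239, [-71.0, 82.0]), (256, 0.187, [-46.0, 31.0]), (260, 0.105, [-3.0, -48.0]), (264, 0.103, [-11.0, -55.0])]
206 [(248, 0.237, [-66.0, 91.0]), (252, 0.232, [-70.0, 81.0]), (256, 0.179, [-45.0, 30.0]), (260, 0.103, [-6.0, -43.0]), (264, 0.107, [-18.0, -45.0])]
208 [(248, 0.223, [-60.0, 84.0]), (252, 0.227, [-71.0, 83.0]), (256, 0.172, [-45.0, 30.0]), (260, 0.104, [-11.0, -35.0]), (264, 0.106, [-22.0, -39.0])]
210 [(248, 0.216, [-60.0, 84.0]), (252, 0.222
[... 183 characters left out ...]
43.0, 30.0]), (260, 0.102, [-19.0, -24.0]), (264, 0.103, [-28.0, -29.0])]
214 [(248, 0.101, [6.0, -3.0]), (252, 0.143, [-30.0, 28.0]), (256, 0.147, [-41.0, 27.0]), (260, 0.103, [-23.0, -17.0]), (264, 0.105, [-34.0, -20.0])]
216 [(248, 0.105, [-1.0, 7.0]), (252, 0.103, [-9.0, 1.0]), (256, 0.103, [-18.0, -5.0]), (260, 0.104, [-28.0, -10.0]), (264, 0.105, [-38.0, -13.0])]
218 [(248, 0.107, [-7.0, 15.0]), (252, 0.105, [-14.0, 8.0]), (256, 0.105, [-24.0, 4.0]), (260, 0.105, [-33.0, -2.0]), (264, 0.106, [-42.0, -7.0])]
220 [(248, 0.104, [-9.0, 19.0]), (252, 0.104, [-18.0, 14.0]), (256, 0.103, [-26.0, 8.0]), (260, 0.105, [-37.0, 4.0]), (264, 0.104, [-45.0, -2.0])]
[0.5497068  0.05826982 0.11888253]
```

View pics/z4.png

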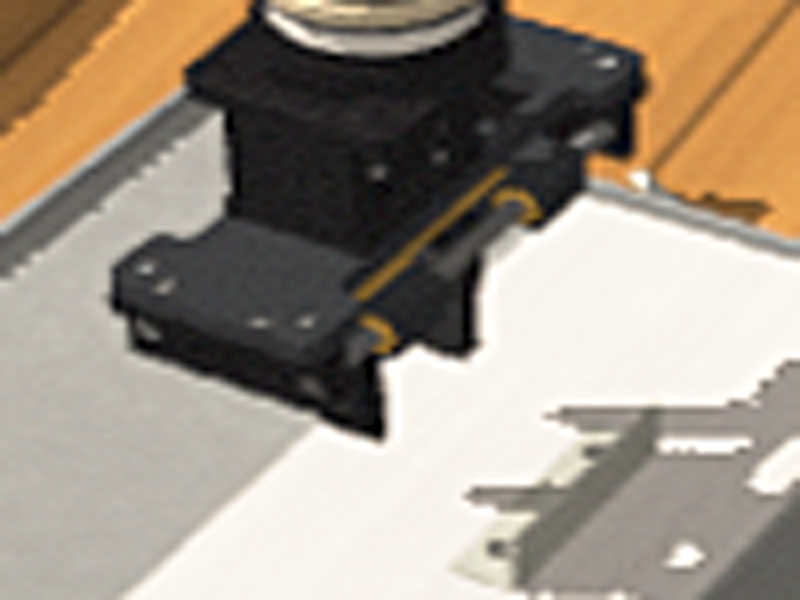

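```bash
python3 -c "
from h import *
k=load('sd3')
for u,v in [(257.5,215),(257.5,216)]:
  for z in (.10,.12,.13,.14,.145,.15,.16): print(u,v,z,(b(ray(k,u,v,z))*1000).round(1))
k=load('sd1');P=pts(k)
a=k['im'][130:230,230:350,::-1];cv2.imwrite('pics/z5.png',cv2.resize(a,(720,600),interpolation=cv2.INTER_CUBIC))
"
```

```text
257.5 215 0.1 [-17.7 -12.6]
257.5 215 0.12 [-29.8   4.5]
257.5 215 0.13 [-35.8  13. ]
257.5 215 0.14 [-41.8  21.6]
257.5 215 0.145 [-44.9  25.9]
257.5 215 0.15 [-47.9  30.1]
257.5 215 0.16 [-53.9  38.7]
257.5 216 0.1 [-19.7  -9.4]
257.5 216 0.12 [-31.8   7.6]
257.5 216 0.13 [-37.8  16.1]
257.5 216 0.14 [-43.8  24.6]
257.5 216 0.145 [-46.8  28.9]
257.5 216 0.15 [-49.8  33.2]
257.5 216 0.16 [-55.9  41.7]
```

View pics/z5.png

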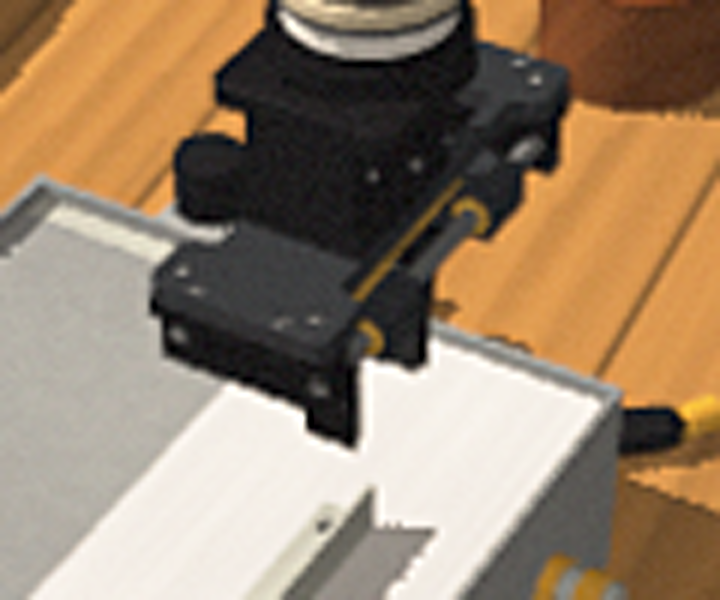

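```bash
python3 -c "
from h import *
k=load('sd1');P=pts(k)
for z in (.17,.18,.19,.2,.21,.22,.23,.24): print(z,(b(ray(k,289,204.5,z))*1000).round(1))
print([ (u,v,P[v,u].round(3),(b(P[v,u])*1000).round()) for u,v in [(286,200),(288,202),(284,198),(288,200)]])
"
```

```text
0.17 [-107.3  -23.9]
0.18 [-112.8  -14.5]
0.19 [-118.2   -5. ]
0.2 [-123.7    4.4]
0.21 [-129.1   13.9]
0.22 [-134.6   23.3]
0.23 [-140.    32.8]
0.24 [-145.5   42.2]
[(286, 200, array([0.433, 0.158, 0.295]), array([-163.,   86.])), (288, 202, array([0.453, 0.102, 0.236]), array([-137.,   32.])), (284, 198, array([0.437, 0.158, 0.299]), array([-159.,   86.])), (288, 200, array([0.455, 0.098, 0.237]), array([-134.,   27.]))]
```

The side view puts the fingertips at about z = 0.144 m at reported TCP 0.119, and about 0.225 m at 0.202. They stand some 35 mm higher than the description says: tip z is about the reported z + 0.025. I'll back out over the pull, go down lower and check with both the camera and the force.

{"api": "jog_arm", "payload": {"rows": [{"dp":[0,0,-15],"turn":[0,0,0],"grip":0.5},{"dp":[-20,0,-20],"turn":[0,0,0],"grip":0.5},{"dp":[-50,0,-20],"turn":[0,0,0],"grip":0.5},{"dp":[-80,0,-20],"turn":[0,0,0],"grip":0.5},{"dp":[-93,0,-20],"turn":[0,0,0],"grip":0.5},{"dp":[-93,0,-10],"turn":[0,0,0],"grip":0.5},{"dp":[-93,0,10],"turn":[0,0,0],"grip":0.5},{"dp":[-93,0,22],"turn":[0,0,0],"grip":0.5},{"dp":[-93,0,26],"turn":[0,0,0],"grip":0.5},{"dp":[-93,0,26],"turn":[0,0,0],"grip":0.5}]}}

```text
time_s: 4.75
position: [0.4575, 0.068, 0.0922]
tcp_rot: [[0.994, -0.106, -0.0], [-0.106, -0.994, 0.0], [-0.0, 0.0, -1.0]]
force: [-0.0, -0.3, -0.4]
opening: 0.503
```

```bash
python3 -c "
from h import *
togo(.043,-.003,.085)
snap('side','sd4')
k=load('sd4');P=pts(k)
a=k['im'][150:250,230:350,::-1];cv2.imwrite('pics/z6.png',cv2.resize(a,(720,600),interpolation=cv2.INTER_CUBIC))
"
```

```text
t 4.75 tcp box [-129.01315025   -1.72731228] 92.17557457427422 F [-0.  -0.3 -0.4] open 0.5029053613870882 J [ -5.  29. 111.   0.  40.  91.]
dp [172.    1.2   7.1] turn [ 0.    0.02 -0.01] yaw -6.09
```

View pics/z6.png

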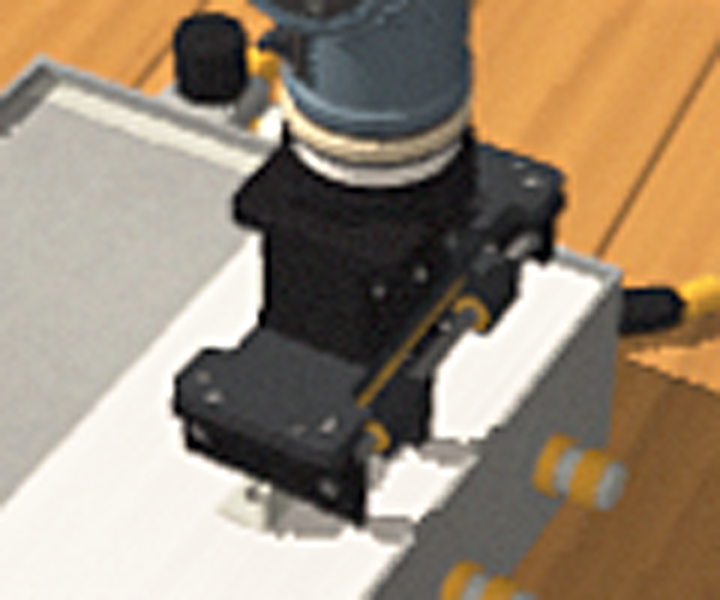

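```bash
python3 -c "
from h import *
k=load('sd4')
for z in (.105,.11,.115,.12,.125): print(z,(b(ray(k,290.3,237,z))*1000).round(1))
"
```

```text
0.105 [-135.    17.3]
0.11 [-137.3   21.4]
0.115 [-139.7   25.5]
0.12 [-142.1   29.7]
0.125 [-144.4   33.8]
```

{"api": "jog_arm", "payload": {"rows": [{"dp":[0,0,2],"turn":[0,0,0],"grip":0.5},{"dp":[0,0,4],"turn":[0,0,0],"grip":0.5},{"dp":[0,0,6],"turn":[0,0,0],"grip":0.5},{"dp":[6,0,6],"turn":[0,0,0],"grip":0.5},{"dp":[12,0,6],"turn":[0,0,0],"grip":0.5},{"dp":[18,0,6],"turn":[0,0,0],"grip":0.5},{"dp":[24,0,6],"turn":[0,0,0],"grip":0.5},{"dp":[30,0,6],"turn":[0,0,0],"grip":0.5}]}}

```text
time_s: 5.6
position: [0.4833, 0.0655, 0.0868]
tcp_rot: [[0.994, -0.106, -0.008], [-0.106, -0.994, 0.001], [-0.008, 0.0, -1.0]]
force: [-7.2, 0.5, 5.5]
opening: 0.5
```

```bash
python3 -c "
from h import *
togo(.043,-.003,.086)
snap('wrist','wr5');snap('side','sd5')
k=load('sd5')
a=k['im'][150:250,230:350,::-1];a=cv2.resize(a,(480,400),interpolation=cv2.INTER_CUBIC)
c=cv2.resize(load('wr5')['im'][...,::-1],(320,240));c=cv2.copyMakeBorder(c,0,160,0,0,0)
cv2.imwrite('pics/z7.png',np.hstack([a,c]))
"
```

```text
t 5.6 tcp box [-103.1366199    -1.53229548] 86.80925848255488 F [-7.2  0.5  5.5] open 0.5000367375407216 J [ -5.  31. 107.   0.  42.  91.]
dp [146.1   1.5  -0.3] turn [0.   0.44 0.02] yaw -6.06
```

View pics/z7.png

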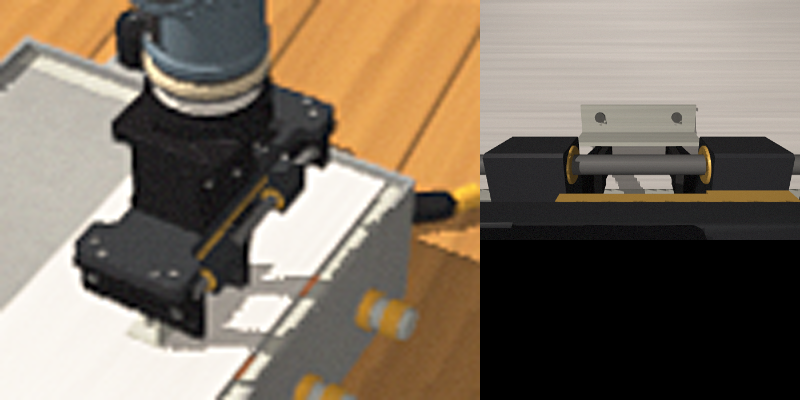

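The force is -7 N in x and +5.5 N in z. The front gap has opened, so the cover is moving, but the tips also press on it. I'll raise 3 mm and keep pushing.

{"api": "jog_arm", "payload": {"rows": [{"dp":[4,0,-3],"turn":[0,0,0],"grip":0.5},{"dp":[10,0,-4],"turn":[0,0,0],"grip":0.5},{"dp":[18,0,-4],"turn":[0,0,0],"grip":0.5},{"dp":[26,0,-4],"turn":[0,0,0],"grip":0.5},{"dp":[34,0,-4],"turn":[0,0,0],"grip":0.5},{"dp":[42,0,-4],"turn":[0,0,0],"grip":0.5},{"dp":[50,0,-4],"turn":[0,0,0],"grip":0.5}]}}

```text
time_s: 6.4
position: [0.5353, 0.0599, 0.0912]
tcp_rot: [[0.994, -0.106, -0.003], [-0.106, -0.994, 0.0], [-0.003, 0.0, -1.0]]
force: [-5.3, -0.0, 3.5]
opening: 0.503
```

```bash
python3 -c "
from h import *
togo(.043,-.003,.09)
snap('wrist','wr6');snap('side','sd6')
k=load('sd6')
a=k['im'][130:250,210:350,::-1];a=cv2.resize(a,(480,400),interpolation=cv2.INTER_CUBIC)
c=cv2.resize(load('wr6')['im'][...,::-1],(320,240));c=cv2.copyMakeBorder(c,0,160,0,0,0)
cv2.imwrite('pics/z8.png',np.hstack([a,c]))
"
```

```text
t 6.4 tcp box [-50.77408402  -1.57188253] 91.20751393189921 F [-5.3 -0.   3.5] open 0.5031484781174744 J [ -6.  33. 100.  -0.  47.  91.]
dp [93.8  1.5  0.9] turn [0.   0.18 0.01] yaw -6.07
```

View pics/z8.png

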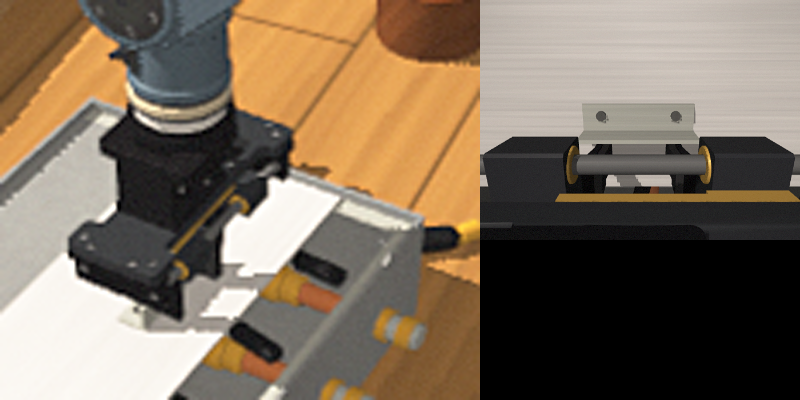

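The cover slides along and the sleeves are appearing in the bay. I'll keep going.

{"api": "jog_arm", "payload": {"rows": [{"dp":[8,0,0],"turn":[0,0,0],"grip":0.5},{"dp":[17,0,0],"turn":[0,0,0],"grip":0.5},{"dp":[26,0,0],"turn":[0,0,0],"grip":0.5},{"dp":[35,0,0],"turn":[0,0,0],"grip":0.5},{"dp":[44,0,0],"turn":[0,0,0],"grip":0.5},{"dp":[53,0,0],"turn":[0,0,0],"grip":0.5},{"dp":[62,0,0],"turn":[0,0,0],"grip":0.5},{"dp":[70,0,0],"turn":[0,0,0],"grip":0.5},{"dp":[76,0,0],"turn":[0,0,0],"grip":0.5},{"dp":[80,0,0],"turn":[0,0,0],"grip":0.5}]}}

```text
time_s: 7.5
position: [0.6164, 0.0512, 0.091]
tcp_rot: [[0.994, -0.106, 0.0], [-0.106, -0.994, 0.0], [0.0, -0.0, -1.0]]
force: [-4.2, -1.0, 1.4]
opening: 0.497
```

```bash
python3 -c "
from h import *
togo(.043,-.003,.09)
"
```

```text
t 7.5 tcp box [30.73158226 -1.66360712] 90.97012107339197 F [-4.2 -1.   1.4] open 0.4967787413687023 J [-6. 38. 88.  0. 54. 90.]
dp [12.3  1.3  1. ] turn [-0. -0. -0.] yaw -6.08
```

{"api": "jog_arm", "payload": {"rows": [{"dp":[4,0,0],"turn":[0,0,0],"grip":0.5},{"dp":[8,0,0],"turn":[0,0,0],"grip":0.5},{"dp":[11,0,0],"turn":[0,0,0],"grip":0.5},{"dp":[13,0,0],"turn":[0,0,0],"grip":0.5}]}}

```text
time_s: 7.9
position: [0.6278, 0.05, 0.091]
tcp_rot: [[0.994, -0.106, -0.003], [-0.106, -0.994, 0.0], [-0.003, 0.0, -1.0]]
force: [-6.5, 0.2, 3.1]
opening: 0.502
```

```bash
python3 -c "
from h import *
togo(.043,-.003,.09)
"
```

```text
t 7.9 tcp box [42.24686437 -1.64872046] 90.98916186124966 F [-6.5  0.2  3.1] open 0.5016190813021162 J [-6. 38. 87. -0. 55. 90.]
dp [0.8 1.4 1. ] turn [0.01 0.14 0.02] yaw -6.06
```

Not at the stop yet, going by the force. A few mm more in small steps.

{"api": "jog_arm", "payload": {"rows": [{"dp":[1,0,0],"turn":[0,0,0],"grip":0.5},{"dp":[3,0,0],"turn":[0,0,0],"grip":0.5},{"dp":[4,0,0],"turn":[0,0,0],"grip":0.5}]}}

```text
time_s: 8.2
position: [0.6277, 0.05, 0.091]
tcp_rot: [[0.994, -0.105, -0.011], [-0.105, -0.994, 0.001], [-0.011, 0.001, -1.0]]
force: [-11.8, -0.6, 8.6]
opening: 0.5
```

```bash
python3 -c "
from h import *
togo(.043,-.003,.09)
snap('wrist','wr9');snap('side','sd9')
k=load('sd9')
a=k['im'][90:310,140:360,::-1];a=cv2.resize(a,(440,440),interpolation=cv2.INTER_CUBIC)
c=cv2.resize(load('wr9')['im'][...,::-1],(320,240));c=cv2.copyMakeBorder(c,0,200,0,0,0)
cv2.imwrite('pics/z9.png',np.hstack([a,c]))
"
```

```text
t 8.2 tcp box [42.07648606 -1.63611523] 91.03133571318278 F [-11.8  -0.6   8.6] open 0.4999070801244695 J [-6. 39. 86. -0. 56. 90.]
dp [0.9 1.4 1. ] turn [0.03 0.63 0.04] yaw -6.04
```

View pics/z9.png

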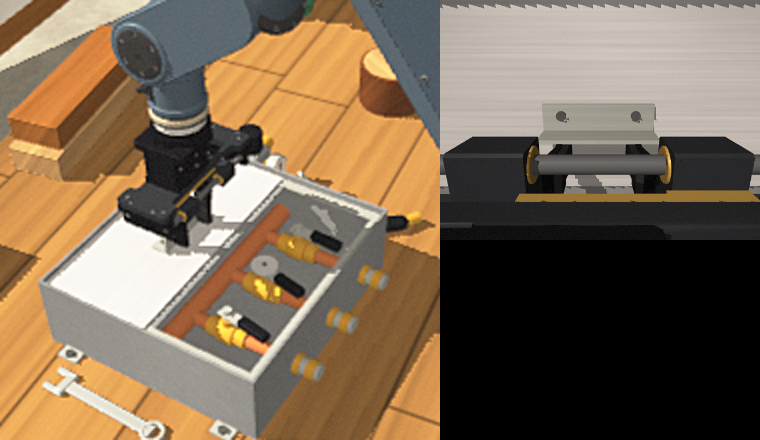

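The cover is at its stop: the tool stalled at box x = 42 mm, against 43 expected, and the force rose to 12 N. The round tag is on the middle lever, at about (264,265) in the crop. I'll back off and look at the levers.

{"api": "jog_arm", "payload": {"rows": [{"dp":[-8,0,0],"turn":[0,0,0],"grip":0.5},{"dp":[-20,0,0],"turn":[0,0,0],"grip":0.5},{"dp":[-30,0,-20],"turn":[0,0,0],"grip":0.3},{"dp":[-50,0,-50],"turn":[0,0,0],"grip":0},{"dp":[-85,5,-80],"turn":[0,0,0],"grip":0},{"dp":[-125,10,-105],"turn":[0,0,0],"grip":0},{"dp":[-165,15,-110],"turn":[0,0,0],"grip":0},{"dp":[-190,18,-110],"turn":[0,0,0],"grip":0},{"dp":[-190,18,-110],"turn":[0,0,0],"grip":0}]}}

```text
time_s: 9.2
position: [0.4392, 0.052, 0.2018]
tcp_rot: [[0.994, -0.106, 0.001], [-0.106, -0.994, -0.0], [0.001, 0.0, -1.0]]
force: [0.5, 0.2, -0.5]
opening: 0.022
```

```bash
python3 -c "
from h import *
togo(-.105,-.055,.1)
snap('wrist','wr10');snap('side','sd10')
"
```

```text
t 9.2 tcp box [-145.52648852  -19.595915  ] 201.8236688700019 F [ 0.5  0.2 -0.5] open 0.021711453083737453 J [ -8.  16. 107.   0.  56.  88.]
dp [ 40.4  35.4 101.9] turn [ 0.   -0.06  0.  ] yaw -6.08
```

View pics/wr10.png

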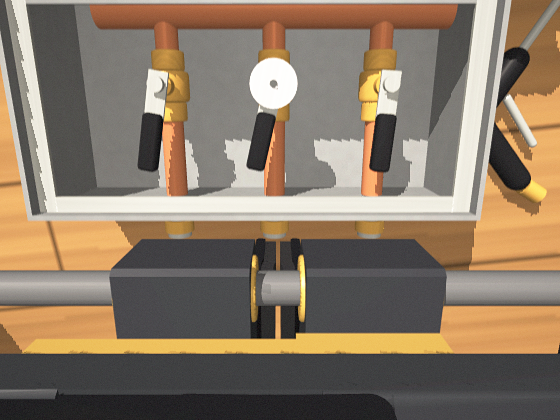

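View pics/sd10.png

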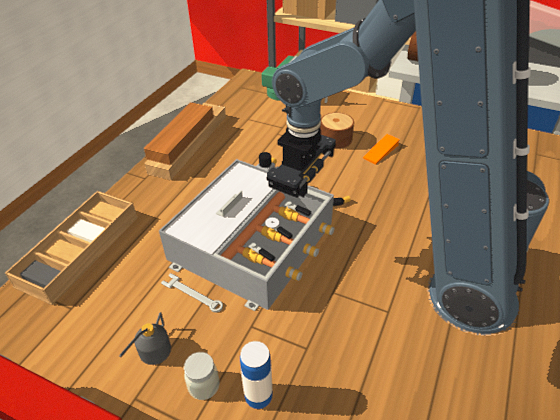

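The wrist view shows the white round tag at (273,83) with its sleeve at (261,141). The plain sleeves are at (150,141) and (383,141). Now I'll measure them.

Run:
```python
from h import *
k=load('wr10');im=k['im'];P=pts(k)
v,u=np.mgrid[:420,:560]
m=((im.max(-1)<60)&(v>100)&(v<180)&(u>120)&(u<420)).astype(np.uint8)
n,l,st,ce=cv2.connectedComponentsWithStats(cv2.morphologyEx(m,cv2.MORPH_OPEN,np.ones((3,3))))
for i in range(1,n):
    if st[i,4]>200:
        c=np.argwhere(l==i)[:,::-1]
        W=np.array([b(ray(k,*p,.088))*1000 for p in c.astype(float)],np.float32); print(st[i],cv2.minAreaRect(W),cv2.boxPoints(cv2.minAreaRect(W)).round().tolist(),np.nanmedian(P[l==i][:,2]))
m=((im.min(-1)>200)&(v>50)&(v<115)&(u>245)&(u<302)); print('tag',b(ray(k,u[m].mean(),v[m].mean(),.089))*1000,np.nanmedian(P[m][:,2]))
```

```text
[ 138  113   25   58 1153] ((-99.55626678466797, 78.27933502197266), (16.045774459838867, 44.36288070678711), 79.09977722167969) [[-123.0, 75.0], [-79.0, 66.0], [-76.0, 82.0], [-120.0, 90.0]] 0.08657202316864948
[ 247  113   28   57 1017] ((-98.77714538574219, -7.821369171142578), (14.227049827575684, 43.78865432739258), 77.04672241210938) [[-122.0, -10.0], [-79.0, -20.0], [-76.0, -6.0], [-119.0, 4.0]] 0.08672656290984199
[ 370  114   26   58 1120] ((-99.98152160644531, -103.15363311767578), (15.797269821166992, 43.83944320678711), 86.35982513427734) [[-122.0, -110.0], [-79.0, -112.0], [-78.0, -97.0], [-121.0, -94.0]] 0.08669772241840643
tag [-55.44592863 -17.7673606 ] 0.08816284930316143
```

Run:
```python
from h import *
S=np.array([-57,-16.5])
for th in [13,20,30,40,50,60,70,80,90,95]:
    a=np.radians(th);c,s=np.cos(a),np.sin(a);d=np.array([-c,s]);t=np.array([s,c])
    print(th,(S+d*(50+9.5*c-15*s)-t*(7.5+9.5*s+15*c)).round(1))
togo(-.114,-.05,.2)
```

```text
13 [-116.9  -27.6]
20 [-116.   -21.4]
30 [-113.6  -13. ]
40 [-109.6   -5.1]
50 [-104.4    2. ]
60 [-98.    8.1]
70 [-90.6  12.9]
80 [-82.6  16.4]
90 [-74.   18.5]
95 [-69.6  19. ]
t 9.3 tcp box [-140.87446824  -19.72686317] 201.99818165435775 F [1.5 0.2 0.4] open 0.006940288493363243 J [ -8.  16. 107.   0.  56.  88.]
dp [26.9 30.3  2.1] turn [ 0.01 -0.31 -0.01] yaw -6.09
```

{"api": "jog_arm", "payload": {"rows": [{"dp":[10,12,10],"turn":[0,0,0],"grip":0},{"dp":[22,26,40],"turn":[0,0,0],"grip":0},{"dp":[26,31,75],"turn":[0,0,0],"grip":0},{"dp":[26,31,98],"turn":[0,0,0],"grip":0},{"dp":[26,31,102],"turn":[0,0,0],"grip":0},{"dp":[26,31,102],"turn":[0,0,0],"grip":0}]}}

```text
time_s: 9.9
position: [0.4653, 0.0174, 0.0978]
tcp_rot: [[0.994, -0.106, -0.001], [-0.106, -0.994, 0.0], [-0.001, -0.0, -1.0]]
force: [-0.3, 0.4, -0.4]
opening: 0.006
```

```bash
python3 -c "
from h import *
togo(-.116,-.05,.056)
snap('wrist','wr11');snap('side','sd11')
k=load('sd11')
a=k['im'][150:270,220:340,::-1];a=cv2.resize(a,(440,440),interpolation=cv2.INTER_CUBIC)
c=cv2.resize(load('wr11')['im'][...,::-1],(360,270));c=cv2.copyMakeBorder(c,0,170,0,0,0)
cv2.imwrite('pics/z11.png',np.hstack([a,c]))
"
```

```text
t 9.9 tcp box [-115.89201926  -51.22981451] 97.77848801392963 F [-0.3  0.4 -0.4] open 0.0061616429328937485 J [-12.  28. 110.  -0.  42.  84.]
dp [-0.1 -1.2 41.8] turn [-0.    0.07 -0.02] yaw -6.1
```

View pics/z11.png

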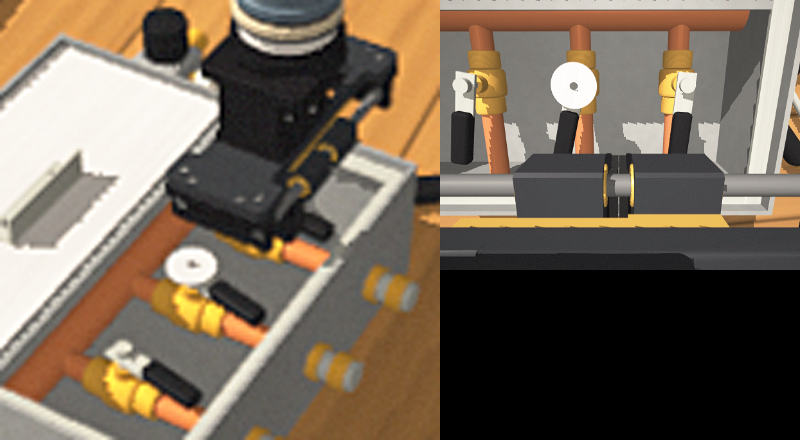

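In the wrist view the closed fingers sit midway between the tagged and -y plain sleeves. Going down.

{"api": "jog_arm", "payload": {"rows": [{"dp":[0,0,10],"turn":[0,0,0],"grip":0},{"dp":[0,0,22],"turn":[0,0,0],"grip":0},{"dp":[0,0,32],"turn":[0,0,0],"grip":0},{"dp":[0,0,39],"turn":[0,0,0],"grip":0},{"dp":[0,0,41],"turn":[0,0,0],"grip":0},{"dp":[0,0,41],"turn":[0,0,0],"grip":0}]}}

```text
time_s: 10.6
position: [0.4643, 0.0182, 0.0578]
tcp_rot: [[0.994, -0.106, -0.0], [-0.106, -0.994, 0.0], [-0.0, -0.0, -1.0]]
force: [0.2, 0.0, 0.1]
opening: 0.004
```

```bash
python3 -c "
from h import *
togo(-.117,-.0276,.056)
snap('wrist','wr12');snap('side','sd12')
k=load('sd12')
a=k['im'][150:270,220:340,::-1];a=cv2.resize(a,(440,440),interpolation=cv2.INTER_CUBIC)
c=cv2.resize(load('wr12')['im'][...,::-1],(360,270));c=cv2.copyMakeBorder(c,0,170,0,0,0)
cv2.imwrite('pics/z12.png',np.hstack([a,c]))
"
```

```text
t 10.6 tcp box [-116.99580552  -50.58235065] 57.837944058731786 F [0.2 0.  0.1] open 0.0041998048315579906 J [-12.  33. 112.   0.  35.  84.]
dp [  0.  -23.    1.8] turn [-0.    0.02  0.01] yaw -6.07
```

View pics/z12.png

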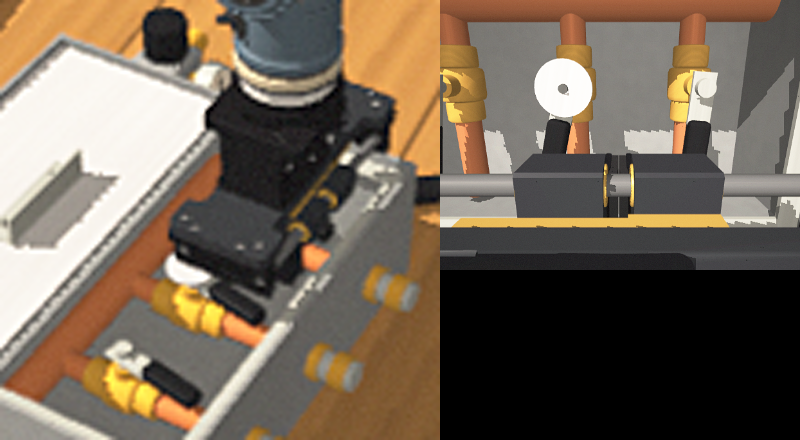

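{"api": "jog_arm", "payload": {"rows": [{"dp":[0,0,4],"turn":[0,0,0],"grip":0},{"dp":[0,-8,4],"turn":[0,0,0],"grip":0},{"dp":[0,-16,4],"turn":[0,0,0],"grip":0},{"dp":[0,-22,4],"turn":[0,0,0],"grip":0},{"dp":[0,-26,4],"turn":[0,0,0],"grip":0},{"dp":[1,-30,4],"turn":[0,0,0],"grip":0}]}}

```text
time_s: 11.3
position: [0.4679, 0.0481, 0.0541]
tcp_rot: [[0.995, -0.104, -0.002], [-0.104, -0.995, -0.001], [-0.001, 0.001, -1.0]]
force: [-2.6, -5.5, 0.8]
opening: 0.005
```

```bash
python3 -c "
from h import *
togo(-.113,-.013,.053)
"
```

```text
t 11.3 tcp box [-116.612876   -20.5155795] 54.051281729911835 F [-2.6 -5.5  0.8] open 0.0054742114646273 J [ -8.  33. 111.  -0.  36.  88.]
dp [ 3.6 -7.5  1. ] turn [0.06 0.08 0.11] yaw -5.97
```

Contact force is about 6 N, as expected for turning the lever. I'll follow the arc.

{"api": "jog_arm", "payload": {"rows": [{"dp":[1.5,-4,0],"turn":[0,0,0],"grip":0},{"dp":[3,-8,0],"turn":[0,0,0],"grip":0},{"dp":[5,-12,0],"turn":[0,0,0],"grip":0},{"dp":[7,-16,0],"turn":[0,0,0],"grip":0},{"dp":[9.5,-19.5,0],"turn":[0,0,0],"grip":0},{"dp":[12,-23,0],"turn":[0,0,0],"grip":0},{"dp":[15,-26,0],"turn":[0,0,0],"grip":0},{"dp":[18.5,-29,0],"turn":[0,0,0],"grip":0}]}}

```text
time_s: 12.1
position: [0.4849, 0.0752, 0.0537]
tcp_rot: [[0.994, -0.105, -0.011], [-0.105, -0.994, 0.0], [-0.011, 0.001, -1.0]]
force: [-6.6, -1.4, 5.9]
opening: 0.0
```

```bash
python3 -c "
from h import *
togo(-.0906,.0129,.053)
snap('wrist','wr13');snap('side','sd13')
k=load('sd13')
a=k['im'][150:270,220:340,::-1];a=cv2.resize(a,(440,440),interpolation=cv2.INTER_CUBIC)
c=cv2.resize(load('wr13')['im'][...,::-1],(360,270));c=cv2.copyMakeBorder(c,0,170,0,0,0)
cv2.imwrite('pics/z13.png',np.hstack([a,c]))
"
```

```text
t 12.1 tcp box [-102.59784765    8.3250864 ] 53.65072120416024 F [-6.6 -1.4  5.9] open 0.0002714878135979663 J [ -4.  34. 108.  -0.  38.  92.]
dp [12.  -4.6  0.5] turn [0.05 0.61 0.05] yaw -6.03
```

View pics/z13.png

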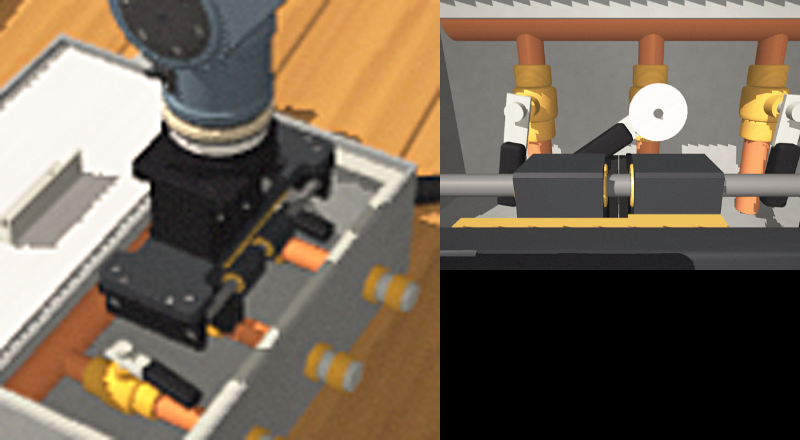

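The lever is at about 60°. Next, the rest of the arc.

{"api": "jog_arm", "payload": {"rows": [{"dp":[4,-2.5,0],"turn":[0,0,0],"grip":0},{"dp":[8,-5,0],"turn":[0,0,0],"grip":0},{"dp":[12,-6.5,0],"turn":[0,0,0],"grip":0},{"dp":[16,-8,0],"turn":[0,0,0],"grip":0},{"dp":[20,-9,0],"turn":[0,0,0],"grip":0},{"dp":[24,-10,0],"turn":[0,0,0],"grip":0},{"dp":[27,-10,0],"turn":[0,0,0],"grip":0}]}}

```text
time_s: 12.9
position: [0.5101, 0.0842, 0.0532]
tcp_rot: [[0.994, -0.106, -0.016], [-0.106, -0.994, 0.003], [-0.017, -0.001, -1.0]]
force: [-12.9, 5.9, 9.9]
opening: 0.011
```

```bash
python3 -c "
from h import *
togo(-.074,.0185,.053)
snap('wrist','wr14')
"
```

```text
t 12.9 tcp box [-78.45740582  19.86990745] 53.168134392483104 F [-12.9   5.9   9.9] open 0.010976176008792835 J [ -3.  36. 104.   0.  41.  93.]
dp [4.5 1.4 0.1] turn [-0.08  0.95 -0.02] yaw -6.1
```

View pics/wr14.png

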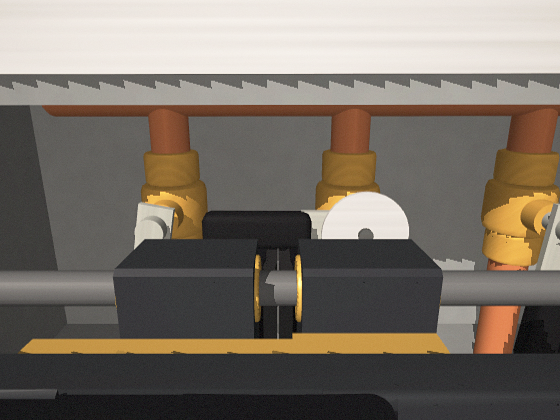

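The lever now lies crosswise in the picture, with the sleeve horizontal at (257,228) and the force rising. I'll press a little more to confirm the stop.

{"api": "jog_arm", "payload": {"rows": [{"dp":[2,0,0],"turn":[0,0,0],"grip":0},{"dp":[4,0,0],"turn":[0,0,0],"grip":0},{"dp":[4,0,0],"turn":[0,0,0],"grip":0}]}}

```text
time_s: 13.25
position: [0.51, 0.0841, 0.0531]
tcp_rot: [[0.994, -0.106, -0.024], [-0.106, -0.994, 0.004], [-0.024, -0.001, -1.0]]
force: [-14.9, 5.9, 11.8]
opening: 0.006
```

```bash
python3 -c "
from h import *
togo(-.074,.0185,.053)
"
```

```text
t 13.25 tcp box [-78.5792764   19.83583709] 53.12739217867517 F [-14.9   5.9  11.8] open 0.006265870499438506 J [ -3.  36. 104.   0.  42.  93.]
dp [4.6 1.3 0. ] turn [-0.06  1.38 -0.  ] yaw -6.08
```

It moved no further while the force rose, so it's at the stop. I'll back off and check.

{"api": "jog_arm", "payload": {"rows": [{"dp":[-8,0,0],"turn":[0,0,0],"grip":0},{"dp":[-18,0,0],"turn":[0,0,0],"grip":0},{"dp":[-24,0,0],"turn":[0,0,0],"grip":0},{"dp":[-24,0,-20],"turn":[0,0,0],"grip":0},{"dp":[-24,0,-60],"turn":[0,0,0],"grip":0},{"dp":[-45,15,-105],"turn":[0,0,0],"grip":0},{"dp":[-70,35,-145],"turn":[0,0,0],"grip":0},{"dp":[-75,35,-150],"turn":[0,0,0],"grip":0},{"dp":[-75,35,-150],"turn":[0,0,0],"grip":0}]}}

```text
time_s: 14.15
position: [0.444, 0.0543, 0.2055]
tcp_rot: [[0.994, -0.107, 0.004], [-0.107, -0.994, -0.0], [0.004, -0.0, -1.0]]
force: [-0.2, 0.3, -1.0]
opening: 0.007
```

Run:
```python
from h import *
togo(-.15,-.015,.2)
snap('wrist','wr15');snap('side','sd15');snap('top','tp15')
k=load('wr15');im=k['im'];v,u=np.mgrid[:420,:560]
m=((im.max(-1)<60)&(v>40)&(v<185)&(u>100)&(u<440)).astype(np.uint8)
n,l,st,ce=cv2.connectedComponentsWithStats(cv2.morphologyEx(m,cv2.MORPH_OPEN,np.ones((3,3))))
for i in range(1,n):
    if st[i,4]>200:
        W=np.array([b(ray(k,*p,.088))*1000 for p in np.argwhere(l==i)[:,::-1].astype(float)],np.float32); print(st[i],cv2.minAreaRect(W))
P=pts(load('sd15'))[170:240,190:290].reshape(-1,3);q=P[(P[:,2]>.115)&(P[:,2]<.133)];Q=np.array([b(p) for p in q])*1000;Q=Q[(abs(Q[:,1])<60)&(Q[:,0]>0)];print('pull',np.median(Q,0),len(Q))
s=load('sd15')['im'][80:330,130:380,::-1]
cv2.imwrite('pics/z15.png',np.hstack([cv2.resize(s,(400,400)),cv2.resize(im[...,::-1],(400,300))[0:300] if 0 else cv2.copyMakeBorder(cv2.resize(im[...,::-1],(400,300)),0,100,0,0,0)]))
```

```text
t 14.15 tcp box [-140.98464969  -16.86869305] 205.533752636742 F [-0.2  0.3 -1. ] open 0.006644178226289328 J [ -7.  16. 106.   0.  57.  89.]
dp [-9.  -1.9  5.5] turn [-0.   -0.25 -0.06] yaw -6.14
[190  82  59  20 828] ((-60.34774398803711, 26.378128051757812), (44.307979583740234, 13.874399185180664), 88.8313217163086)
[ 144  120   25   58 1117] ((-103.42547607421875, 78.14990997314453), (15.724393844604492, 44.509559631347656), 79.26892852783203)
[ 372  121   25   57 1090] ((-103.74617004394531, -102.15125274658203), (15.588685989379883, 44.16655349731445), 86.40611267089844)
pull [53.44464531 -3.76692628] 116
```

View pics/z15.png

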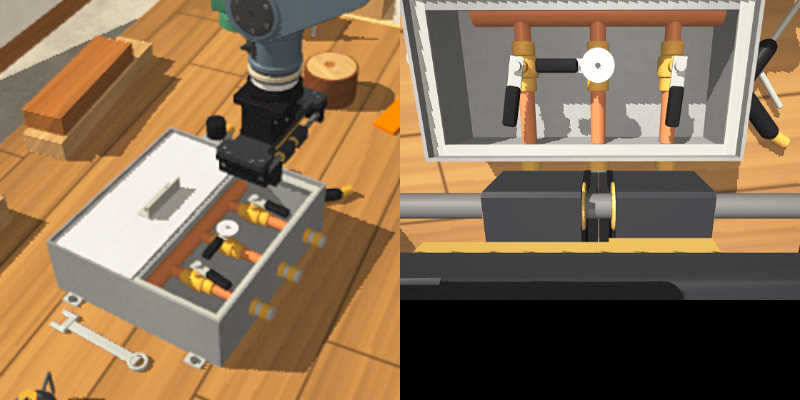

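View pics/tp15.png

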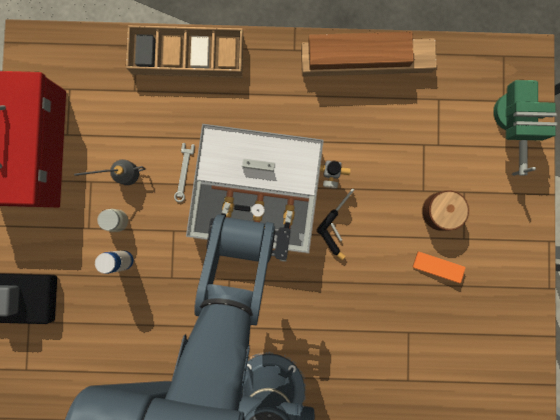

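The tagged sleeve now lies within about 1° of crosswise. The plain sleeve angles are unchanged (79.3° and 86.4°), the cover is back, and the bench things are in place in the top view. Handing in.

```bash
python3 -c "
from h import *
print(bot.hand_in()); print(bot.read_state()['time_s'])"
```

```text
the job is handed in; nothing more can be done
None
the job is handed in; nothing more can be done
```

I slid the cover back to its far stop by its finger pull, then pushed the tagged lever (the middle one) clockwise to its stop. The job was handed in about 14 s into the 51 s allowed; no verdict was reported.

**Last checks before handing in**
- **Cover:** the pull stands at about box x = 53 mm, where 52.5 mm is expected at the far stop. The cover looks flat on its guides.
- **Tagged lever:** its sleeve lies within about 1° of crosswise. It moved no further when I pressed harder, up to about 15 N in the direction of the push.
- **Untagged levers:** their angles read the same before and after, to within 0.2°. Their measured positions differ by about 4 mm. The tag's stem was also measured about 4 mm off in the earlier picture, so I put this down to camera error.
- **Bench things:** they look unmoved when comparing the top views by eye; I did not measure them.
- **Robot:** it was clear of everything, with force readings of 1 N or less.

**What disagreed**
- **Fingertip height:** the side view puts the fingertips 20–25 mm above the reported tool height, where the description puts them 11 mm below it. My first push therefore passed over the pull without touching anything. I went lower by the measured offset and that push worked.
- **Upward force:** the pushes also showed an upward force on the tool, 1–9 N on the cover and up to 12 N on the lever. I did not trace the cause.

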